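# Set the stirrer's speed dial to the flag and start it

### The job

Set the stirrer's speed: with a fingertip against the side of the dial's upright fin, push the black dial clockwise until its white index line lines up with the red flag on the scale, without pinching the fin and without shifting the flag. Only when the dial is set, press the green start button down with a fingertip and let it come up again. Leave the red stop button alone, and do not pick up or disturb the beaker, the jars, the cork or anything else standing around.

Things in the scene. Friction and masses are not known exactly. Their poses are not given: they have to be found in the camera images.
- stirrer: white magnetic stirrer, fixed to the worktop, 310 (x) by 270 (y) by 45 mm high. Origin on the worktop right under the dial's axis; its own +x runs from the dial to the round white stirring plate (centre at x +155 mm, 116 mm across, top 52 mm above the worktop), its +y to the left as seen from the front, z up. The deck is 45 mm above the worktop and reaches from x -85 to +225 mm.
- dial (a joint): angle of the black dial (rad), turns about the stirrer's vertical axis, stops at -2.3 and +2.3. At 0 the index line points along the stirrer's +x; the value grows as the dial turns clockwise seen from above, so at a value q the index points at angle -q in the stirrer's frame. It has friction (about 0.06 N m), no spring and no detents, and stays where it is left. It always starts anticlockwise of the flag.
- dial_centre (a point): point on the dial's axis at its flat top face, 55.5 mm above the worktop. The dial is a black disc 102 mm across and 9 mm thick. Axes: turn with the dial; its own x runs along the index line.
- fin_mid (a point): centre of the dial's upright finger fin, 21 mm from the axis along the index line. The fin is black with a white line on top, runs radially from 6 to 36 mm from the axis, is 12 mm thick and 28 mm high: from the dial's top face to 82.5 mm above the worktop. Its own x runs outward along the index line. Its anticlockwise side is pushed to turn the dial clockwise; fingers pressing its left and right halves (dial_c1 and dial_c2, each 6 mm thick) at once count as pinching.
- index_tip (a point): outer end of the white index line on the dial's rim, 53 mm from the axis, 51 mm above the worktop.
- flag (a joint): angle of the red flag (rad), counted exactly as the dial's: when dial equals flag the index line points at the flag. A stiff slider, not to be moved.
- flag_tip (a point): inner end of the red flag, a tab 6 mm wide with a broader 14 mm tail, up to 7 mm above the deck, on the scale just outside the dial, 53 to 75 mm from the axis; the point lies 53 mm from the axis and 51 mm above the worktop. The scale lines are 10 degrees (9 mm) apart.
- start (a joint): travel of the green start button (m): 0 up, 0.006 fully down; a spring pushes it up, fully down takes about 5 N.
- start_top (a point): centre of the top face of the green start button, 28 mm across, on the deck 105 mm to one side of the dial's axis (left or right varies); pressed straight down.
- stop (a joint): travel of the red stop button (m), the same kind, on the other side of the dial. Not to be pressed.
- stop_top (a point): centre of the top face of the red stop button, 28 mm across.
- beaker: small glass beaker 55 mm across, 70 mm high, standing loose on the stirring plate; origin at its underside.
- red_jar: white jar with a red lid, 45 mm across, 40 mm high, standing loose on the stirrer's deck beside the stirring plate; origin at its underside.
- cork: cork stopper 30 mm across, 22 mm high, standing loose on the deck on the other side of the plate; origin at its underside.
- blue_jar: white jar with a blue lid, 50 mm across, 46 mm high, loose on the worktop to the left; origin at its underside.
- amber: amber glass bottle with a black cap, 48 mm across, 100 mm high, loose on the worktop to the right; origin at its underside.
- roll: roll of labels, 70 mm across, 36 mm high, loose on the worktop to the right; origin at its underside.

How it is judged:
By the outcome, as a careful person would: the job done as asked, in the order asked, and still so for the second after the job is handed in, with the robot touching nothing.
It also fails if it takes over 48 s, if anything falls off the work surface, if the arm or the gripper's body presses on something with over 40 N, if the wrist force passes 120 N, or if a joint passes its speed limit or range.

### The arm

A 7-joint arm with a two-finger parallel gripper is mounted at the origin on a cart in front of the work surface, level with it; the furniture and walls round the work are solid. World frame = base frame: x ahead of the robot, y to its left, z up, the work surface at z = 0. Lengths are in m, angles in degrees, forces in N, time in s.
With the tool pointing down it reaches from about 0.35 to 0.9 m from the base axis. Payload 19.9 kg.
Tool frame: the origin (TCP) lies at the very end of the fingers, on their centre line; the grasp point (between the pads) lies 19 mm behind it (robot.grip_depth is the distance from the TCP to the grasp point, in m); z points along the fingers, y is the direction in which the jaws open and shut (so a half turn about z gives the same grasp; the last joint's range is limited). The gripper opens to 85 mm and grips with 20 to 120 N. Pads are 22 mm wide; open, the fingers measure 114 mm over their backs; the gripper's body (76 mm by 85 mm) begins 54 mm behind the grasp point. The pads swing forward as they close: fully open they stand 13 mm farther back than shut.
Start: joints at [-70.732, 23.915, -0.59, 92.452, 0.269, 63.638, -3.037], TCP at [0.231, 0.581, 0.231] pointing down, gripper open.
Joint ranges: [-161.28, 161.28], [-22.2, 115.67], [-73.04, 71.86], [3.21, 147.25], [-68.34, 248.33], [10.77, 114.83], [-161.83, 161.83]. Speed limits (degrees/s): [108.29, 108.29, 136.94, 136.94, 172.46, 172.46, 172.46].

### API

Orientations are given as [roll, pitch, yaw] about the fixed x, y, z axes, in that order (R = Rz(yaw) Ry(pitch) Rx(roll)).
In Python, from bench import robot, viewer gives the robot as it stands. The module is installed in compiled form; this text tells all that it offers.
- The arm moves only by the tool move_arm, never from a script. Its argument "series" is text: rows parted by semicolons, each of 7 numbers parted by spaces: the shift along the tool's x, y, z in cm, then the turn, a rotation vector about the tool's x, y, z in rad, then the closure, from -1 (fully open) to 1 (shut). In form: dx dy dz wx wy wz grip; .... A call has 1 to 12 rows; each row is the pose to reach, as a shift and turn from the pose measured when the call began, along the tool's axes at that moment; what a row does not reach only later rows make up. A row lasts 1/10 s, in which the tool goes at most 50 mm and 8.59 degrees, less where a joint would pass 70% of its speed; a pose out of reach is approached as far as the arm can. A call with a gripper value outside its range is refused whole. The fingers move at their own pace and stop on an object; "newtons" is the grip in N (left out, the last holds). Time passes only in rows, so rows that repeat a pose let the fingers close. It gives the time, the measured TCP pose, the force and the opening at its end, in the units of the state.
- robot.observe(): the state, without advancing time (a new reading comes with each control period).
- viewer.read_camera(name): name is "scene" or "top" or "wrist"; returns the picture (480x640x3 uint8, blue, green, red); there is no depth.
- viewer.camera_params(name): a dict with "fx", "fy", "cx", "cy" (pixels), "dist_coeffs" ([k1, k2, p1, p2, k3] as OpenCV has them; the pictures are not rectified), "R" (3x3) and "t" (3): a world point X has camera coordinates R X + t; the wrist camera has in their place "mount" (4x4, takes a point from camera to tool coordinates, whose origin is the TCP and whose axes are the flange's). Camera axes: x right, y down, z forward; pixel columns grow to the right and rows downward; lengths in m; the calibration is good to about 2 mm. A picture is of the moment at which its call begins: read the wrist's pose just before it. camera_params takes no time and is no camera call.
- robot.sign_off(): hands the job in, once; it reports no verdict.
The state is a dict: "t": time; "q": joint angles; "dq": joint speeds; "joint_torque": joint torques, N m; "eef_pos": TCP position; "tcp_rot": TCP orientation; "force": force on the tool from outside, world axes, zero at the start; "torque": the same for the moment, N m; "grip_width": finger opening in m.
Only numpy, scipy, OpenCV 4.12 (cv2) and the standard library are available. Lean on these libraries where they do the work, as an engineer would, in place of code of your own. Each camera call takes 0.05 s, during which the arm holds its last target.

## Working session

There is one attempt and no reset: what is moved stays moved. The work goes in short steps, Python scripts to look and compute and a tool call to move; the robot and the scene stay as the last step left them, time stands still between calls to the robot, and variables do not carry over. Pictures are saved under pics/ and viewed, and the job is handed in when it is done.

Besides the shell and the picture viewer there is one more tool, called after "Request:" as name(argument=value, ...), one argument or row to a line, values as JSON. move_arm: Moves the arm, as the interface text tells. Its arguments: {"type":"object","properties":{"series":{"type":"string"},"newtons":{"type":"number"}},"required":["series"]}

```bash
mkdir -p pics; python3 - <<'E'
from bench import robot, viewer
import cv2
print(robot.observe())
for n in ["scene","top"]:
    im=viewer.read_camera(n); cv2.imwrite(f"pics/{n}0.png",im); print(n,viewer.camera_params(n))
print(viewer.camera_params("wrist"))
E
```

```text
{'t': 0.0, 'q': array([-70.73195588,  23.94916389,  -0.59098975,  92.48513028,
         0.26866707,  63.64061168,  -3.03540872]), 'dq': array([-0.09165111,  0.00939963,  0.06206478, -0.02448553, -0.04659516,
       -0.03254118, -0.04165033]), 'joint_torque': array([ 1.53319620e-04, -8.64443851e+01,  6.78823013e-01, -4.34860826e+01,
        1.91998162e-02,  7.84495845e-03, -4.86435852e-05]), 'eef_pos': array([0.23041107, 0.58059131, 0.23065087]), 'tcp_rot': array([-1.79926614e+02,  4.57734168e-03,  1.58356260e+02]), 'force': array([-0.42575812, -0.57276241, -0.52282584]), 'torque': array([-0.0207019, -0.0261938, -0.0528732]), 'grip_width': 0.08510452541849636}
scene {'fx': 537.3231505285135, 'fy': 537.3231505285135, 'cx': 319.3349931372777, 'cy': 241.223585652507, 'dist_coeffs': array([-0.01672293,  0.        ,  0.        ,  0.        ,  0.        ]), 'R': array([[ 0.5374562 , -0.84326204,  0.0070688 ],
       [-0.449462  , -0.29353869, -0.84369364],
       [ 0.71352978,  0.45027122, -0.53677843]]), 't': array([-0.37997837,  0.31388159,  0.84532499])}
top {'fx': 477.3639444294432, 'fy
[... 201 characters left out ...]
72624],
       [-0.98280079, -0.00367823, -0.18463228],
       [ 0.18464385, -0.0031004 , -0.98280061]]), 't': array([-0.08329855,  0.59952082,  1.03152726])}
{'fx': 333.7421493857104, 'fy': 333.7421493857104, 'cx': 317.6092059186217, 'cy': 243.03983390036774, 'dist_coeffs': array([-0.01389315,  0.        ,  0.        ,  0.        ,  0.        ]), 'mount': array([[ 7.20042788e-05, -9.52094579e-01, -3.05803707e-01,
         7.88157486e-02],
       [ 9.99999715e-01,  2.98332177e-04, -6.93373513e-04,
        -4.63539300e-04],
       [ 7.51388248e-04, -3.05803569e-01,  9.52094330e-01,
        -1.42405887e-01],
       [ 0.00000000e+00,  0.00000000e+00,  0.00000000e+00,
         1.00000000e+00]])}
```

View pics/top0.png

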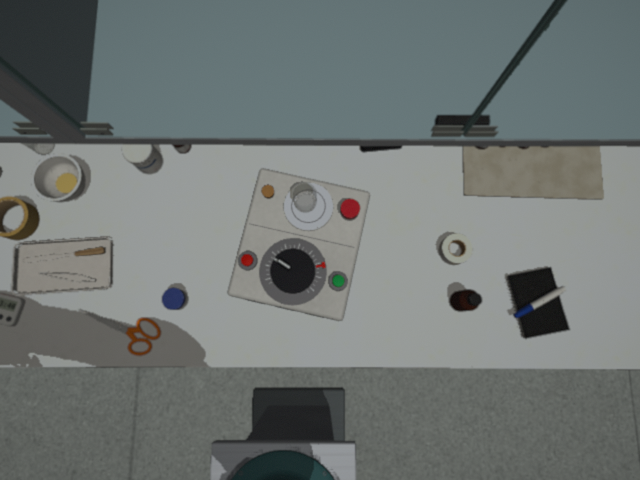

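View pics/scene0.png

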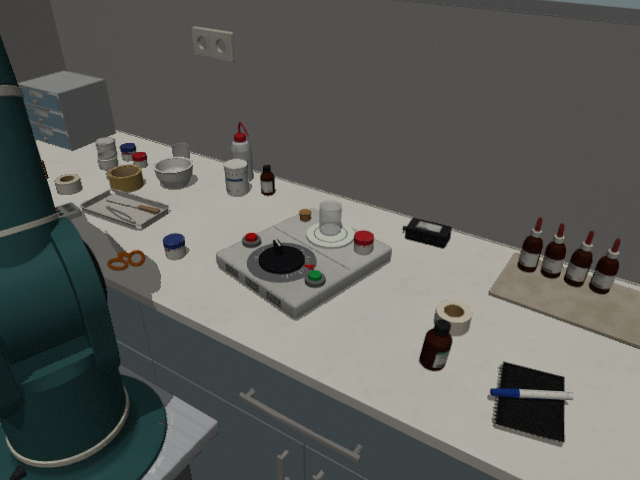

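```bash
cat > h.py <<'E'
import numpy as np, cv2
from bench import robot, viewer
from scipy.spatial.transform import Rotation as Ro
def cam(n,pose=None):
    p=viewer.camera_params(n); K=np.array([[p['fx'],0,p['cx']],[0,p['fy'],p['cy']],[0,0,1]])
    if n=='wrist':
        o=pose; T=np.eye(4); T[:3,:3]=Ro.from_euler('xyz',o['tcp_rot'],degrees=True).as_matrix(); T[:3,3]=o['eef_pos']
        M=np.linalg.inv(T@p['mount']); R,t=M[:3,:3],M[:3,3]
    else: R,t=np.array(p['R']),np.array(p['t'])
    return K,np.array(p['dist_coeffs']),R,t
def ray(c,uv,z):
    K,d,R,t=c; n=cv2.undistortPoints(np.array([[uv]],float),K,d)[0,0]
    D=R.T@np.array([n[0],n[1],1]); C=-R.T@t; return C+D*(z-C[2])/D[2]
def proj(c,X):
    K,d,R,t=c; return cv2.projectPoints(np.array([X],float),cv2.Rodrigues(R)[0],t,K,d)[0][0,0]
def masks(im):
    h=cv2.cvtColor(im,cv2.COLOR_BGR2HSV); H,S,V=h[...,0].astype(int),h[...,1],h[...,2]
    return dict(red=((H<8)|(H>172))&(S>140)&(V>70), green=(H>45)&(H<85)&(S>120)&(V>50), black=(V<55))
def blobs(m,mn=8):
    n,l,s,c=cv2.connectedComponentsWithStats(m.astype(np.uint8))
    return [(c[i].round(1).tolist(),s[i].tolist()) for i in range(1,n) if s[i,4]>=mn]
E
python3 - <<'E'
from h import *
for n,box in (("top",(215,165,385,325)),("scene",(210,190,400,310))):
    im=cv2.imread(f"pics/{n}0.png"); x0,y0,x1,y1=box
    cv2.imwrite(f"pics/{n}0c.png",cv2.resize(im[y0:y1,x0:x1],None,fx=4,fy=4,interpolation=cv2.INTER_CUBIC))
    mk=masks(im)
    for k in mk:
        m=np.zeros(im.shape[:2],bool); m[y0:y1,x0:x1]=mk[k][y0:y1,x0:x1]
        for b in blobs(m): print(n,k,b,ray(cam(n),b[0],0.052).round(4))
E
```

```text
top red ([349.5, 208.2], [341, 199, 18, 20, 280]) [ 0.6721 -0.1481  0.052 ]
top red ([246.5, 259.5], [241, 254, 12, 12, 112]) [0.5515 0.0863 0.052 ]
top red ([321.2, 264.9], [316, 262, 9, 6, 28]) [ 0.5397 -0.083   0.052 ]
top green ([337.9, 280.4], [333, 275, 11, 12, 108]) [ 0.5047 -0.1206  0.052 ]
top black ([292.7, 271.0], [270, 248, 45, 46, 1505]) [ 0.5256 -0.0187  0.052 ]
scene red ([363.4, 237.7], [354, 231, 19, 15, 226]) [ 0.7013 -0.1258  0.052 ]
scene red ([250.7, 236.9], [245, 233, 12, 9, 82]) [0.5596 0.0975 0.052 ]
scene red ([309.0, 265.9], [304, 264, 10, 5, 29]) [ 0.5357 -0.0822  0.052 ]
scene green ([314.4, 275.2], [309, 270, 12, 11, 110]) [ 0.5134 -0.1106  0.052 ]
scene black ([268.4, 192.6], [262, 190, 13, 5, 31]) [0.7629 0.1993 0.052 ]
scene black ([251.7, 244.5], [243, 241, 18, 6, 46]) [0.5351 0.0749 0.052 ]
scene black ([281.1, 259.2], [259, 240, 46, 35, 1097]) [ 0.5235 -0.0166  0.052 ]
scene black ([231.3, 270.4], [226, 264, 13, 14, 54]) [0.4312 0.0475 0.052 ]
scene black ([252.0, 284.6], [245, 278, 14, 14, 65]) [ 0.4159 -0.0209  0.052 ]
scene black ([314.0, 284.0], [305, 280, 20, 7, 56]) [ 0.4872 -0.1266  0.052 ]
scene black ([273.5, 299.3], [266, 292, 15, 15, 79]) [ 0.4012 -0.0867  0.052 ]
```

View pics/top0c.png

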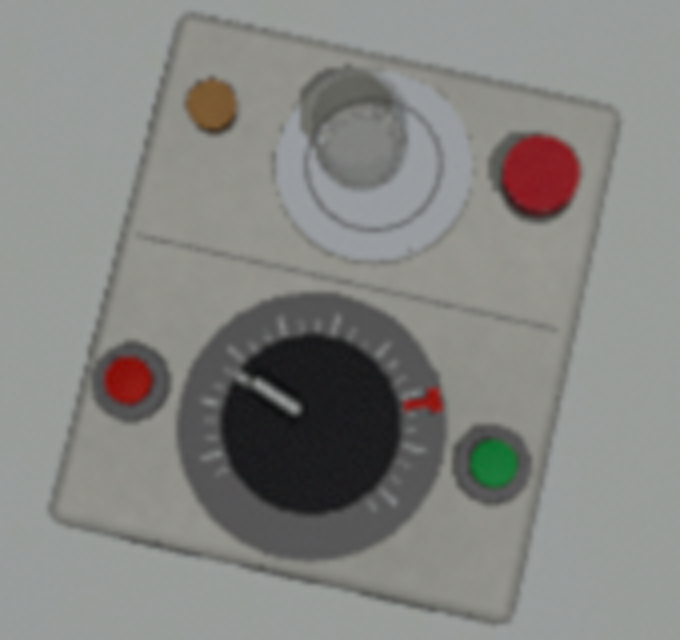

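View pics/scene0c.png

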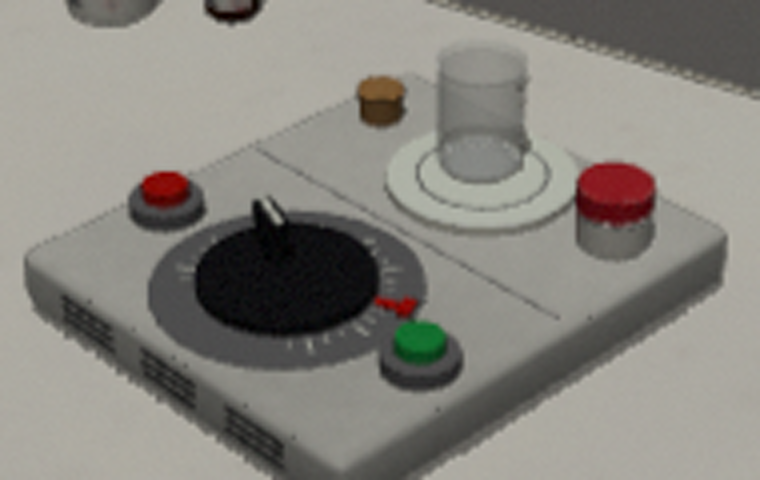

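```bash
cat >> h.py <<'E'
def rel(P,yaw,o=None):
    o=o or robot.observe(); R0=Ro.from_euler('xyz',o['tcp_rot'],degrees=True); Rt=Ro.from_euler('xyz',[180,0,yaw],degrees=True)
    return np.r_[R0.inv().apply(np.array(P)-o['eef_pos'])*100,(R0.inv()*Rt).as_rotvec()].round(2)
E
python3 - <<'E'
from h import *
c=cam("top")
for p in [(300,411),(253,382),(245,377)]:
    uv=(215+p[0]/4-.375,165+p[1]/4-.375); print(ray(c,uv,.0825).round(4),ray(c,uv,.0555).round(4))
print(rel((.526,-.019,.18),180))
E
```

```text
[ 0.53   -0.0135  0.0825] [ 0.5334 -0.0119  0.0555]
[0.546  0.0126 0.0825] [0.5498 0.0149 0.0555]
[0.5487 0.017  0.0825] [0.5526 0.0195 0.0555]
[-49.59 -44.83   5.12  -0.    -0.    -0.38]
```

Request:
move_arm(
  series="-3.5 -3 0 0 0 0 1; -7 -6.5 0 0 0 0 1; -10.5 -9.7 0 0 0 0 1; -14 -12.7 0 0 0 0 1; -17.5 -15.9 0 0 0 -0.1 1; -21 -19 0 0 0 -0.15 1; -24.5 -22.2 0 0 0 -0.2 1; -28 -25.3 0 0 0 -0.25 1; -31.5 -28.5 1 0 0 -0.3 1; -35 -31.7 2 0 0 -0.35 1; -38.5 -34.9 3 0 0 -0.38 1; -42 -38 3 0 0 -0.38 1",
  newtons=40,
)

```text
t: 1.3
eef_pos: [0.4804, 0.0704, 0.2001]
tcp_rot: [-179.9, -0.1, -179.8]
force: [1.1, 1.4, 0.4]
grip_width: -0.0001
```

Request:
move_arm(
  series="-2 -4 1 0 0 0 1; -4 -7.5 2 0 0 0 1; -4.7 -9 2 0 0 0 1; -4.7 -9 2 0 0 0 1; -4.7 -9 2 0 0 0 1",
)

```text
t: 1.8
eef_pos: [0.5274, -0.0192, 0.1799]
tcp_rot: [-179.9, -0.1, -179.8]
force: [1.2, -0.2, 0.4]
grip_width: -0.0
```

```bash
python3 - <<'E'
from h import *
o=robot.observe(); im=viewer.read_camera("wrist"); cv2.imwrite("pics/w1.png",im); import pickle; pickle.dump(o,open("w1.pkl","wb"))
print(o['q'],o['eef_pos'],o['tcp_rot'])
c=cam("wrist",o)
for k,m in masks(im).items():
    if k!='black':
        for b in blobs(m,40): print(k,b,ray(c,b[0],.052).round(4),ray(c,b[0],.058).round(4))
print(proj(c,[.5265,-.0187,.0555]))
E
```

```text
[-17.96375034  18.13844057  19.95984219 109.70047833  -7.48474861
  53.56673996  95.74194949] [ 0.52742125 -0.01918687  0.17988615] [-1.79918674e+02 -1.48087698e-01 -1.79812493e+02]
red ([244.8, 245.6], [234, 239, 27, 17, 262]) [ 0.5374 -0.0819  0.052 ] [ 0.5354 -0.0805  0.058 ]
red ([442.4, 261.6], [425, 245, 36, 34, 925]) [0.5513 0.0884 0.052 ] [0.549 0.086 0.058]
red ([167.0, 371.7], [150, 362, 39, 26, 403]) [ 0.6672 -0.1663  0.052 ] [ 0.6624 -0.1631  0.058 ]
green ([191.6, 206.6], [173, 189, 38, 36, 1014]) [ 0.5038 -0.1238  0.052 ] [ 0.5025 -0.1215  0.058 ]
[318.92897671 234.74934276]
```

View pics/w1.png

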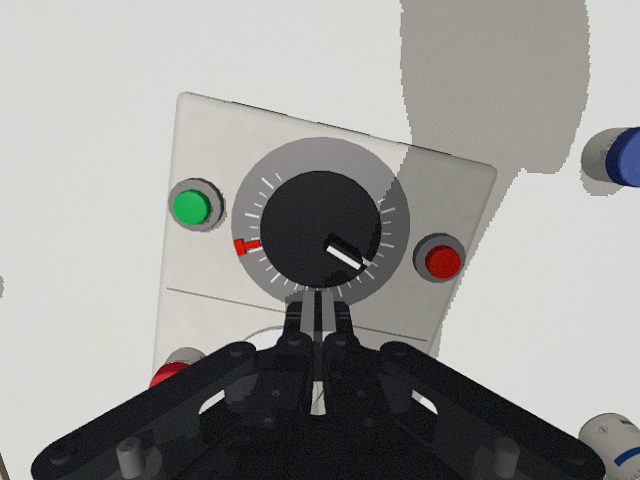

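```bash
cat >> h.py <<'E'
def flagpt(c,im,box=None):
    m=masks(im)['red']; out=[]
    return m
def discfit(c,im,c0=(.5265,-.0187),ang=np.arange(0,360,3),z=.0555):
    g=cv2.cvtColor(im,cv2.COLOR_BGR2GRAY).astype(float); pts=[]
    for a in np.radians(ang):
        rs=np.arange(.040,.062,.0003); v=[]
        for r in rs:
            u=proj(c,[c0[0]+r*np.cos(a),c0[1]+r*np.sin(a),z]); v.append(cv2.getRectSubPix(g.astype(np.float32),(1,1),(float(u[0]),float(u[1])))[0,0])
        d=np.diff(cv2.GaussianBlur(np.array(v)[None],(9,1),1.5)[0]); i=d.argmax()
        if v[0]<45 and v[-1]>60: pts.append([c0[0]+rs[i]*np.cos(a),c0[1]+rs[i]*np.sin(a)])
    P=np.array(pts)
    for _ in range(3):
        s=np.linalg.lstsq(np.c_[2*P,np.ones(len(P))],(P**2).sum(1),rcond=None)[0]; r=np.sqrt(s[2]+s[0]**2+s[1]**2)
        e=np.abs(np.hypot(*(P-s[:2]).T)-r); P=P[e<max(.0008,2*e.std())]
    return s[:2],r,len(P),e.std()
E
python3 - <<'E'
from h import *; import pickle
o=pickle.load(open("w1.pkl","rb")); im=cv2.imread("pics/w1.png"); c=cam("wrist",o)
print("disc w",discfit(c,im)); ct=cam("top"); it=cv2.imread("pics/top0.png"); print("disc top",discfit(ct,it))
print("tcp px",proj(c,o['eef_pos']))
cv2.imwrite("pics/w1c.png",cv2.resize(im[140:340,220:420],None,fx=3,fy=3,interpolation=cv2.INTER_CUBIC))
m=masks(im)['red']; ys,xs=np.nonzero(m[235:260,225:270]); 
P=np.array([ray(c,(x+225,y+235),.051)[:2] for x,y in zip(xs,ys)]); s=discfit(c,im)[0]
d=P-s; r=np.hypot(*d.T); a=np.degrees(np.arctan2(d[:,1],d[:,0]))
for lo,hi in((.05,.058),(.058,.065),(.065,.08)): k=(r>lo)&(r<hi); print(lo,k.sum(),a[k].mean(),a[k].min(),a[k].max())
print(r.min(),r.max(),a.mean())
E
```

```text
disc w (array([ 0.52428687, -0.01772262]), np.float64(0.050231816399738054), 110, np.float64(0.00012224767894651692))
disc top (array([ 0.52654483, -0.01793355]), np.float64(0.05056590711203649), 97, np.float64(0.00021068459314943578))
tcp px [318.27582692 309.17039543]
0.05 44 -78.3373672672481 -81.38450563075554 -75.24816673293613
0.058 56 -78.33421103671928 -81.14511995095769 -75.45905825585027
0.065 162 -78.13991421725305 -83.89325508524706 -72.33038078748537
0.05266663726233656 0.07470628609381173 -78.2146033626343
```

View pics/w1c.png

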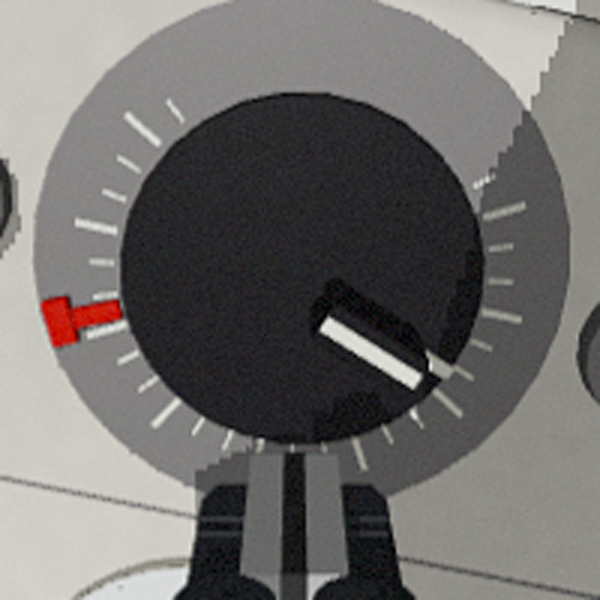

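Request:
move_arm(
  series="0.5 1 1.5 0 0 -0.14 1; 1 2 3 0 0 -0.28 1; 1.5 3 4.5 0 0 -0.42 1; 1.5 3.8 6 0 0 -0.56 1; 1.5 3.8 7.5 0 0 -0.68 1; 1.5 3.8 8 0 0 -0.78 1; 1.5 3.8 8.5 0 0 -0.78 1; 1.5 3.8 8.5 0 0 -0.78 1",
)

```text
t: 2.65
eef_pos: [0.5116, 0.0199, 0.0948]
tcp_rot: [179.9, -0.2, -135.2]
force: [-0.2, -0.5, -0.3]
grip_width: -0.0
```

```bash
python3 - <<'E'
from h import *; import pickle
o=robot.observe(); im=viewer.read_camera("wrist"); cv2.imwrite("pics/w2.png",im); pickle.dump(o,open("w2.pkl","wb"))
print(o['q'].round(1),o['eef_pos'],o['tcp_rot'])
E
```

```text
[-13.1  23.2   8.9 115.   -5.1  42.3 133.7] [0.51163494 0.01990744 0.0947913 ] [ 1.79927921e+02 -1.53709667e-01 -1.35187782e+02]
```

View pics/w2.png

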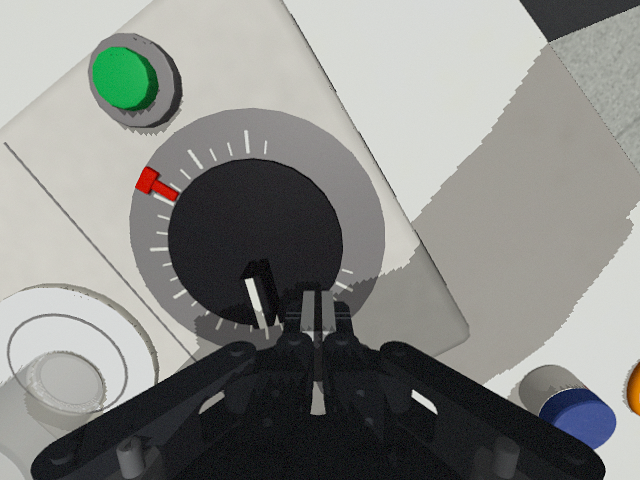

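```bash
cat >> h.py <<'E'
C=np.array([.5253,-.0178])
def pp(th,b,a=.024,z=.060):
    t=np.radians(th); u=np.array([np.cos(t),np.sin(t)]); n=np.array([-u[1],u[0]]); return np.r_[C+a*u+b*n,z]
E
python3 - <<'E'
from h import *
o=robot.observe()
for th,b,y in [(57.5,.03,225),(57.5,.03,225),(57.5,.0225,225),(51,.0205,225),(44,.0205,222),(37,.0205,216),(30,.0205,209),(23,.0205,202),(16,.0205,195),(9,.0205,188)]: print(th,rel(pp(th,b),y,o))
E
```

```text
57.5 [ 0.   -0.16  3.52  0.   -0.   -0.  ]
57.5 [ 0.   -0.16  3.52  0.   -0.   -0.  ]
57.5 [-0.16 -0.89  3.51  0.   -0.   -0.  ]
51 [-0.48 -1.32  3.51  0.   -0.   -0.  ]
44 [-0.74 -1.6   3.51  0.   -0.    0.05]
37 [-0.97 -1.91  3.51  0.   -0.    0.15]
30 [-1.16 -2.25  3.51  0.   -0.    0.28]
23 [-1.31 -2.6   3.51  0.   -0.    0.4 ]
16 [-1.41 -2.97  3.51  0.   -0.    0.52]
9 [-1.46 -3.36  3.51  0.   -0.    0.64]
```

Request:
move_arm(
  series="0 -0.1 2 0 0 0 1; 0 -0.15 3.5 0 0 0 1; 0 -0.15 3.5 0 0 0 1; -0.15 -0.9 3.5 0 0 0 1; -0.5 -1.3 3.5 0 0 0 1; -0.75 -1.6 3.5 0 0 0.05 1; -0.95 -1.9 3.5 0 0 0.15 1; -1.15 -2.25 3.5 0 0 0.28 1; -1.3 -2.6 3.5 0 0 0.4 1; -1.4 -2.95 3.5 0 0 0.52 1; -1.45 -3.35 3.5 0 0 0.64 1",
)

```text
t: 3.8
eef_pos: [0.5464, 0.0066, 0.0609]
tcp_rot: [-180.0, -0.1, -172.1]
force: [-2.4, 3.2, -0.1]
grip_width: -0.0
```

```bash
python3 - <<'E'
from h import *; import pickle
o=robot.observe(); im=viewer.read_camera("wrist"); cv2.imwrite("pics/w3.png",im); pickle.dump(o,open("w3.pkl","wb"))
print(o['q'].round(1),o['eef_pos'],o['tcp_rot'],o['force'])
for th,b,y in [(9-7*i,.0205,max(188-7*i,102)) for i in range(0,13)]: print(th,rel(pp(th,b),y,o))
E
```

```text
[-17.9  30.1  17.5 111.4 -13.3  40.6 105.4] [0.5463601  0.00659908 0.06088107] [-1.79995878e+02 -1.00595328e-01 -1.72146352e+02] [-2.37175547  3.18717353 -0.11378972]
9 [ 0.06 -0.03  0.09 -0.   -0.   -0.  ]
2 [-0.18 -0.33  0.09 -0.   -0.    0.12]
-5 [-0.38 -0.66  0.09 -0.   -0.    0.24]
-12 [-0.53 -1.02  0.09 -0.   -0.    0.36]
-19 [-0.65 -1.38  0.09 -0.   -0.    0.49]
-26 [-0.72 -1.76  0.09 -0.   -0.    0.61]
-33 [-0.74 -2.15  0.09 -0.   -0.    0.73]
-40 [-0.71 -2.53  0.09 -0.   -0.    0.85]
-47 [-0.64 -2.91  0.09 -0.   -0.    0.97]
-54 [-0.52 -3.28  0.09 -0.   -0.    1.1 ]
-61 [-0.36 -3.63  0.09 -0.   -0.    1.22]
-68 [-0.15 -3.96  0.09 -0.   -0.    1.34]
-75 [ 0.09 -4.26  0.09 -0.   -0.    1.46]
```

View pics/w3.png

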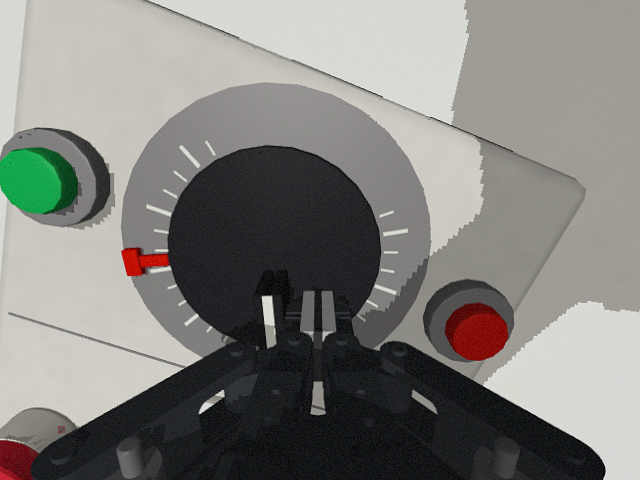

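Request:
move_arm(
  series="-0.2 -0.35 0.1 0 0 0.12 1; -0.4 -0.65 0.1 0 0 0.24 1; -0.55 -1 0.1 0 0 0.36 1; -0.65 -1.4 0.1 0 0 0.49 1; -0.7 -1.75 0.1 0 0 0.61 1; -0.75 -2.15 0.1 0 0 0.73 1; -0.7 -2.55 0.1 0 0 0.85 1; -0.65 -2.9 0.1 0 0 0.97 1; -0.5 -3.3 0.1 0 0 1.1 1; -0.35 -3.6 0.1 0 0 1.2 1; -0.35 -3.6 0.1 0 0 1.2 1",
)

```text
t: 4.95
eef_pos: [0.5557, -0.0291, 0.0605]
tcp_rot: [-180.0, 0.0, 118.6]
force: [0.1, -0.1, 0.1]
grip_width: -0.0001
```

```bash
python3 - <<'E'
from h import *; import pickle
o=robot.observe(); im=viewer.read_camera("wrist"); cv2.imwrite("pics/w4.png",im); pickle.dump(o,open("w4.pkl","wb"))
it=viewer.read_camera("top"); cv2.imwrite("pics/top4.png",it)
print(o['q'].round(1),o['eef_pos'],o['tcp_rot'],o['force'])
E
```

```text
[-27.1  34.4  34.8 110.4 -27.8  43.7  52.2] [ 0.55565202 -0.02906358  0.06049745] [-1.79979744e+02  2.19482957e-02  1.18644809e+02] [ 0.11683526 -0.1324985   0.0918351 ]
```

View pics/w4.png

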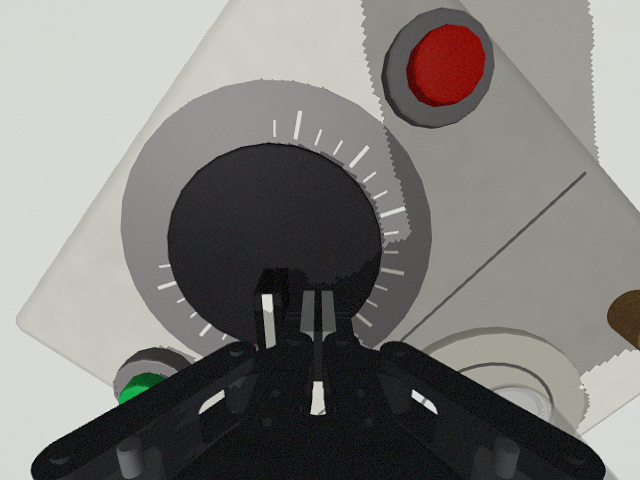

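```bash
cat >> h.py <<'E'
def finline(c,im,th,cc,z=.0825,w=.008):
    # white pixels in the strip of the fin top -> line fit in world
    g=cv2.cvtColor(im,cv2.COLOR_BGR2GRAY); t=np.radians(th); u=np.array([np.cos(t),np.sin(t)]);n=np.array([-u[1],u[0]])
    q=np.array([proj(c,np.r_[cc+a*u+b*n,z]) for a,b in((.003,-w),(.003,w),(.038,w),(.038,-w))]).astype(np.int32)
    m=np.zeros_like(g); cv2.fillConvexPoly(m,q,1); ys,xs=np.nonzero((m>0)&(g>130))
    P=np.array([ray(c,(x,y),z)[:2] for x,y in zip(xs,ys)]).astype(np.float32)
    vx,vy,x0,y0=cv2.fitLine(P,cv2.DIST_HUBER,0,.01,.01).ravel(); v=np.array([vx,vy]); v*=np.sign(v@u)
    s=(P-cc)@v; off=(np.array([x0,y0])-cc)@np.array([-v[1],v[0]])
    return dict(n=len(P),ang=np.degrees(np.arctan2(v[1],v[0])).round(2),off_mm=(off*1e3).round(2),range_mm=(np.percentile(s,[1,99])*1e3).round(1),cen_ang=np.degrees(np.arctan2(*(P.mean(0)-cc)[::-1])).round(2))
E
python3 - <<'E'
from h import *; import pickle
for k,th in(("1",57.5),("3",9),("4",-61)):
    o=pickle.load(open(f"w{k}.pkl","rb")); im=cv2.imread(f"pics/w{k}.png"); c=cam("wrist",o); d=discfit(c,im); print(k,d[0],d[1],finline(c,im,th,d[0]))
    if k=="1": print("flag -78.3")
ct=cam("top")
it=cv2.imread("pics/top0.png"); print(finline(ct,it,58,discfit(ct,it)[0]))
it=cv2.imread("pics/top4.png"); x0,y0=250,220; cv2.imwrite("pics/top4c.png",cv2.resize(it[y0:320,x0:360],None,fx=6,fy=6,interpolation=cv2.INTER_CUBIC))
E
```

```text
1 [ 0.52506354 -0.01806981] 0.050264904981644626 {'n': 237, 'ang': np.float32(61.97), 'off_mm': np.float64(-2.21), 'range_mm': array([ 7.2, 37.7]), 'cen_ang': np.float64(56.79)}
flag -78.3
3 [ 0.52516831 -0.01785389] 0.050063942580330395 {'n': 494, 'ang': np.float32(9.96), 'off_mm': np.float64(-0.25), 'range_mm': array([ 7.2, 30.1]), 'cen_ang': np.float64(9.17)}
4 [ 0.52496313 -0.01691525] 0.05005143880869663 {'n': 502, 'ang': np.float32(-60.19), 'off_mm': np.float64(-0.26), 'range_mm': array([ 7.1, 31.3]), 'cen_ang': np.float64(-60.98)}
{'n': 13, 'ang': np.float32(56.07), 'off_mm': np.float64(0.29), 'range_mm': array([ 9.2, 32.8]), 'cen_ang': np.float64(56.54)}
```

View pics/top4c.png

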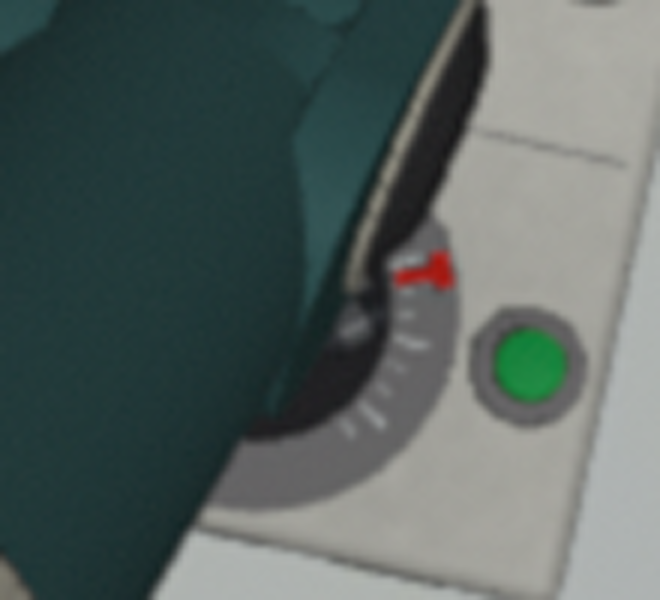

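```bash
python3 - <<'E'
from h import *; import pickle
print(viewer.camera_params("wrist")['mount'][:,3])
o=pickle.load(open(f"w1.pkl","rb")); im=cv2.imread(f"pics/w1.png"); c=cam("wrist",o); print(discfit(c,im)[:2])
o=robot.observe()
for th in (-65,-70,-75): print(th,rel(pp(th,.0205),th+180,o))
print(rel(pp(-75,.035),105,o),rel(pp(-75,.035,a=-.01),105,o))
E
```

```text
[ 7.83760738e-02 -7.60117908e-04 -1.42405728e-01  1.00000000e+00]
(array([ 0.52506354, -0.01806981]), np.float64(0.050264904981644626))
-65 [-0.1  -0.22  0.03 -0.    0.    0.07]
-70 [-0.26 -0.45  0.03 -0.    0.    0.16]
-75 [-0.39 -0.69  0.03 -0.    0.    0.24]
[-0.74  0.72  0.03 -0.    0.    0.24] [ 2.56  1.53  0.03 -0.    0.    0.24]
```

Request:
move_arm(
  series="-0.1 -0.2 0 0 0 0.07 1; -0.25 -0.45 0 0 0 0.16 1; -0.4 -0.7 0 0 0 0.24 1; -0.4 -0.7 0 0 0 0.24 1; -0.7 0.7 0 0 0 0.24 1; -0.7 0.9 -2 0 0 0.24 1; -2.5 0.9 -6 0 0 0.24 1; -5.5 0.5 -10 0 0 0.24 1; -8 0 -12 0 0 0.24 1; -8 0 -12 0 0 0.24 1; -8 0 -12 0 0 0.24 1",
)

```text
t: 6.15
eef_pos: [0.5941, -0.0991, 0.1803]
tcp_rot: [-180.0, 0.0, 105.3]
force: [-0.1, 0.9, -1.1]
grip_width: -0.0
```

```bash
cat > look.py <<'E'
import sys; from h import *; import pickle
k=sys.argv[1]; th=float(sys.argv[2])
o=robot.observe(); im=viewer.read_camera("wrist"); cv2.imwrite(f"pics/w{k}.png",im); c=cam("wrist",o); pickle.dump((o,c),open(f"w{k}.pkl","wb"))
print(o['t'],o['q'].round(1),o['eef_pos'],o['tcp_rot'],o['force'].round(1))
s,r,n,e=discfit(c,im); print("disc",s,r,n)
f=finline(c,im,th,s); print(f)
for kk,m in masks(im).items():
    if kk!='black':
        for b in blobs(m,40): print(kk,b,ray(c,b[0],.0615).round(4))
ys,xs=np.nonzero(masks(im)['red']); P=np.array([ray(c,(x,y),.0515)[:2] for x,y in zip(xs,ys)])-s
rr=np.hypot(*P.T); a=np.degrees(np.arctan2(P[:,1],P[:,0])); kq=(rr>.05)&(rr<.078)&(abs(a+78)<15)
if kq.any(): print("flag",a[kq].mean(),np.median(a[kq]),a[kq].min(),a[kq].max(),(a[kq].min()+a[kq].max())/2,rr[kq].min(),rr[kq].max())
E
python3 look.py 5 -75
```

```text
6.15 [-25.7  30.6  43.9  99.8 -24.1  59.5  42. ] [ 0.59410001 -0.09910728  0.18031913] [-1.79979630e+02  1.46525154e-02  1.05299737e+02] [-0.1  0.9 -1.1]
disc [ 0.52557413 -0.01771889] 0.05019678566063996 49
{'n': 312, 'ang': np.float32(-72.21), 'off_mm': np.float64(-1.1), 'range_mm': array([ 6.3, 38.1]), 'cen_ang': np.float64(-74.81)}
red ([258.8, 196.4], [250, 180, 18, 28, 286]) [ 0.54   -0.08    0.0615]
red ([384.5, 315.4], [358, 288, 55, 56, 2399]) [ 0.6697 -0.1542  0.0615]
green ([202.9, 231.2], [185, 215, 37, 34, 950]) [ 0.5021 -0.1199  0.0615]
flag -78.45146918840737 -78.35153416141995 -84.42848599933602 -72.73090690140738 -78.5796964503717 0.052556712061209765 0.07443745962696292
```

View pics/w5.png

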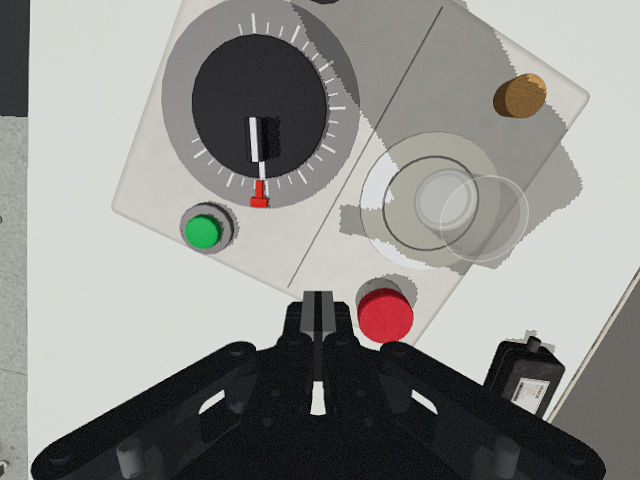

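```bash
cat > tip.py <<'E'
import sys; from h import *; import pickle
k=sys.argv[1]; o,c=pickle.load(open(f"w{k}.pkl","rb")); im=cv2.imread(f"pics/w{k}.png"); s=discfit(c,im)[0]
g=cv2.cvtColor(im,cv2.COLOR_BGR2GRAY); red=masks(im)['red']
for a in np.arange(.039,.0745,.0015):   # white / red angular centroid at each radius
    z=.0557 if a<.0505 else .0515
    th=np.radians(np.arange(-95,-62,.25)); U=np.array([proj(c,[s[0]+a*np.cos(t),s[1]+a*np.sin(t),z]) for t in th]).astype(np.float32)
    v=cv2.remap(im,U[None,:,0],U[None,:,1],cv2.INTER_LINEAR)[0].astype(float)
    R=np.clip(v[:,2]-v[:,1]-50,0,None); W=np.clip(v.min(1)-110,0,None)
    f=lambda w:(np.degrees((w*th).sum()/w.sum()).round(2),w.max().round()) if w.sum()>100 else None
    print(round(a*1e3,1),"white",f(W),"red",f(R))
u=proj(c,[s[0]+.0106,s[1]-.052,.052]).astype(int); x0,y0=max(u[0]-50,0),max(u[1]-50,0)
cv2.imwrite(f"pics/w{k}t.png",cv2.resize(im[y0:y0+90,x0:x0+100],None,fx=6,fy=6,interpolation=cv2.INTER_CUBIC))
E
python3 tip.py 5
```

```text
39.0 white (np.float64(-75.13), np.float64(115.0)) red None
40.5 white (np.float64(-75.16), np.float64(113.0)) red None
42.0 white (np.float64(-75.06), np.float64(112.0)) red None
43.5 white (np.float64(-75.07), np.float64(110.0)) red None
45.0 white (np.float64(-74.99), np.float64(112.0)) red None
46.5 white (np.float64(-75.04), np.float64(110.0)) red None
48.0 white (np.float64(-74.94), np.float64(110.0)) red None
49.5 white (np.float64(-74.97), np.float64(97.0)) red None
51.0 white (np.float64(-74.32), np.float64(89.0)) red None
52.5 white (np.float64(-79.11), np.float64(71.0)) red None
54.0 white (np.float64(-78.73), np.float64(107.0)) red (np.float64(-78.53), np.float64(117.0))
55.5 white (np.float64(-78.42), np.float64(107.0)) red (np.float64(-78.58), np.float64(116.0))
57.0 white (np.float64(-78.76), np.float64(106.0)) red (np.float64(-78.51), np.float64(113.0))
58.5 white (np.float64(-78.49), np.float64(113.0)) red (np.float64(-78.55), np.float64(114.0))
60.0 white (np.float64(-78.1), np.float64(112.0)) red (np.float64(-78.59), np.float64(114.0))
61.5 white (np.float64(-78.11), np.float64(111.0)) red (np.float64(-78.59), np.float64(118.0))
63.0 white (np.float64(-78.11), np.float64(108.0)) red (np.float64(-78.6), np.float64(114.0))
64.5 white (np.float64(-78.74), np.float64(89.0)) red (np.float64(-78.57), np.float64(120.0))
66.0 white (np.float64(-79.53), np.float64(35.0)) red (np.float64(-78.69), np.float64(104.0))
67.5 white (np.float64(-79.64), np.float64(35.0)) red (np.float64(-78.56), np.float64(108.0))
69.0 white (np.float64(-79.28), np.float64(34.0)) red (np.float64(-78.62), np.float64(118.0))
70.5 white (np.float64(-79.25), np.float64(33.0)) red (np.float64(-78.65), np.float64(119.0))
72.0 white (np.float64(-79.3), np.float64(33.0)) red (np.float64(-78.61), np.float64(123.0))
73.5 white (np.float64(-79.46), np.float64(33.0)) red (np.float64(-78.6), np.float64(127.0))
```

View pics/w5t.png

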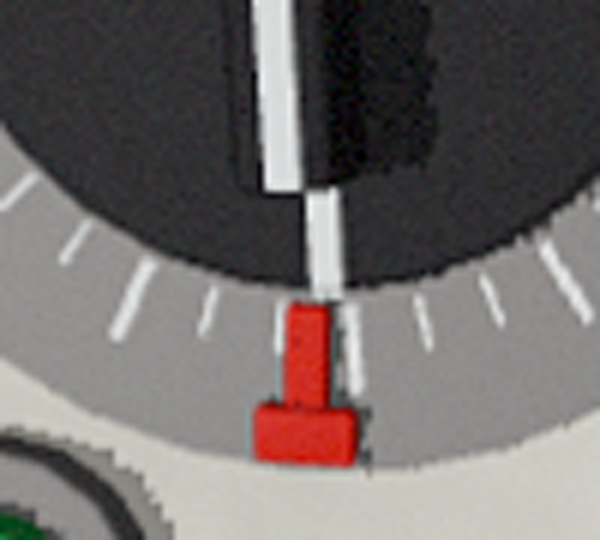

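```bash
python3 - <<'E'
from h import *
o=robot.observe()
print(rel(pp(-75,.035,z=.12),101.4,o),rel(pp(-75,.035),101.4,o))
E
```

```text
[ 7.14 -0.99  5.97 -0.   -0.    0.07] [ 7.14 -0.98 11.97 -0.   -0.    0.07]
```

Request:
move_arm(
  series="3.5 -0.5 2 0 0 0.03 1; 7.1 -1 4 0 0 0.07 1; 7.15 -1 7 0 0 0.07 1; 7.15 -1 10 0 0 0.07 1; 7.15 -1 12 0 0 0.07 1; 7.15 -1 12 0 0 0.07 1; 7.15 -1 12 0 0 0.07 1",
)

```text
t: 6.9
eef_pos: [0.5643, -0.0312, 0.0588]
tcp_rot: [-179.8, -0.0, 101.4]
force: [0.2, -0.8, -0.0]
grip_width: 0.0
```

```bash
python3 - <<'E'
from h import *
o=robot.observe(); print(o['tcp_rot'])
for b in (.03,.025,.0205): print(rel(pp(-78.6,b),101.4,o))
E
```

```text
[-1.79801653e+02 -3.31332887e-02  1.01432886e+02]
[-0.31 -0.56 -0.11 -0.   -0.    0.  ]
[-0.31 -1.06 -0.11 -0.   -0.    0.  ]
[-0.31 -1.51 -0.11 -0.   -0.    0.  ]
```

Request:
move_arm(
  series="-0.3 -0.5 -0.1 0 0 0 1; -0.3 -1 -0.1 0 0 0 1; -0.3 -1.25 -0.1 0 0 0 1; -0.3 -1.4 -0.1 0 0 0 1; -0.3 -1.46 -0.1 0 0 0 1; -0.3 -1.5 -0.1 0 0 0 1; -0.3 -1.5 -0.1 0 0 0 1; -0.3 -1.5 -0.1 0 0 0 1",
)

```text
t: 7.7
eef_pos: [0.5504, -0.0371, 0.06]
tcp_rot: [-179.8, -0.0, 101.4]
force: [2.2, -0.6, 2.0]
grip_width: -0.0001
```

```bash
python3 - <<'E'
from h import *
o=robot.observe(); print(o['tcp_rot'],o['force'])
print(rel(pp(-78.6,.0205),101.4,o))
print(rel((.58,-.099,.18),105,o))
E
```

```text
[-1.79818938e+02 -3.13383944e-02  1.01440578e+02] [ 2.15584353 -0.5542043   1.98258633]
[-0.02 -0.03 -0.   -0.   -0.    0.  ]
[ -6.65   1.64 -12.01  -0.    -0.    -0.06]
```

Request:
move_arm(
  series="0 0.8 0 0 0 0 1; 0 1.5 0 0 0 0 1; 0 1.6 -3 0 0 0 1; -3 1.6 -7 0 0 0 1; -6.5 1.6 -11 0 0 -0.06 1; -7 1.6 -12 0 0 -0.06 1; -7 1.6 -12 0 0 -0.06 1; -7 1.6 -12 0 0 -0.06 1",
)

```text
t: 8.5
eef_pos: [0.5802, -0.1015, 0.1789]
tcp_rot: [-179.8, -0.1, 104.9]
force: [0.8, -0.1, 0.1]
grip_width: -0.0
```

```bash
python3 look.py 6 -78; python3 tip.py 6 | awk '$1<52||$1>53' | cut -c1-90 | head -20
```

```text
8.5 [-26.1  29.5  44.3 101.6 -23.6  58.9  41.9] [ 0.58023265 -0.101496    0.17893802] [-1.79768155e+02 -8.65665780e-02  1.04898146e+02] [ 0.8 -0.1  0.1]
disc [ 0.52553379 -0.01763962] 0.05015253016958798 59
{'n': 292, 'ang': np.float32(-75.03), 'off_mm': np.float64(-1.3), 'range_mm': array([ 6.5, 37.6]), 'cen_ang': np.float64(-78.46)}
red ([276.1, 198.6], [268, 183, 17, 27, 286]) [ 0.5395 -0.0799  0.0615]
red ([402.8, 317.2], [375, 290, 57, 56, 2409]) [ 0.6705 -0.1537  0.0615]
green ([220.4, 234.1], [203, 217, 36, 35, 937]) [ 0.5021 -0.1199  0.0615]
flag -78.47985880661479 -78.52628198930907 -84.0535275657546 -72.93750939487417 -78.49551848031439 0.052874369475099915 0.07451087555183238
39.0 white (np.float64(-78.21), np.float64(110.0)) red None
40.5 white (np.float64(-78.19), np.float64(114.0)) red None
42.0 white (np.float64(-78.14), np.float64(114.0)) red None
43.5 white (np.float64(-78.14), np.float64(113.0)) red None
45.0 white (np.float64(-78.13), np.float64(114.0)) red None
46.5 white (np.float64(-78.1), np.float64(114.0)) red None
48.0 white (np.float64(-78.06), np.float64(11
[... 434 characters left out ...]
49), np.float64(111.0)) red (np.float64(-78.56), np.float64(115
60.0 white (np.float64(-78.31), np.float64(109.0)) red (np.float64(-78.6), np.float64(118.
61.5 white (np.float64(-78.09), np.float64(108.0)) red (np.float64(-78.56), np.float64(118
63.0 white (np.float64(-78.28), np.float64(104.0)) red (np.float64(-78.59), np.float64(119
64.5 white (np.float64(-78.59), np.float64(78.0)) red (np.float64(-78.58), np.float64(120.
66.0 white (np.float64(-79.33), np.float64(34.0)) red (np.float64(-78.49), np.float64(120.
67.5 white (np.float64(-79.92), np.float64(35.0)) red (np.float64(-78.54), np.float64(112.
69.0 white (np.float64(-79.3), np.float64(33.0)) red (np.float64(-78.68), np.float64(119.0
```

View pics/w6t.png

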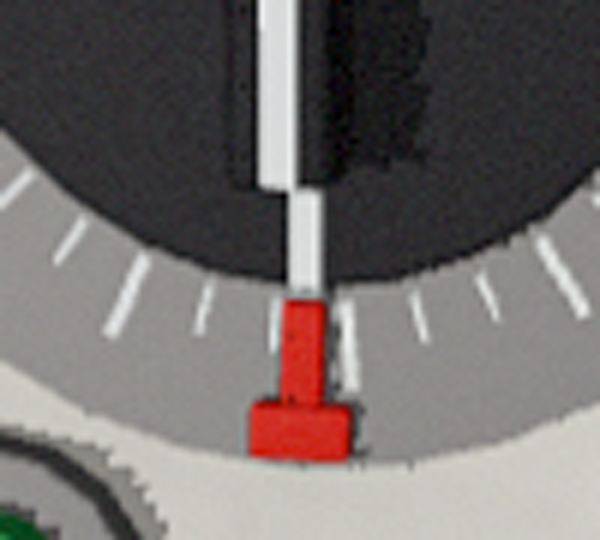

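```bash
python3 - <<'E'
from h import *
o=robot.observe()
for z in(.1,.075): print(rel((.5025,-.12,z),105,o))
E
```

```text
[ 0.16 -7.93  7.89 -0.   -0.   -0.  ]
[ 0.16 -7.92 10.39 -0.   -0.   -0.  ]
```

Request:
move_arm(
  series="0.1 -4 0 0 0 0 1; 0.15 -7.9 2 0 0 0 1; 0.15 -7.9 6 0 0 0 1; 0.15 -7.9 10 0 0 0 1; 0.15 -7.9 10.4 0 0 0 1; 0.15 -7.9 10.4 0 0 0 1; 0.15 -7.9 10.4 0 0 0 1",
)

```text
t: 9.25
eef_pos: [0.5034, -0.1201, 0.0761]
tcp_rot: [-179.8, -0.1, 104.9]
force: [-0.8, -0.7, -0.3]
grip_width: -0.0001
```

```bash
python3 - <<'E'
from h import *
o=robot.observe(); print(o['eef_pos'],o['force'])
im=viewer.read_camera("wrist"); cv2.imwrite("pics/w7.png",im)
it=viewer.read_camera("scene"); cv2.imwrite("pics/s7.png",cv2.resize(it[200:320,220:400],None,fx=4,fy=4))
E
```

```text
[ 0.50341075 -0.12012069  0.07609851] [-0.81688667 -0.71365081 -0.29938424]
```

View pics/w7.png

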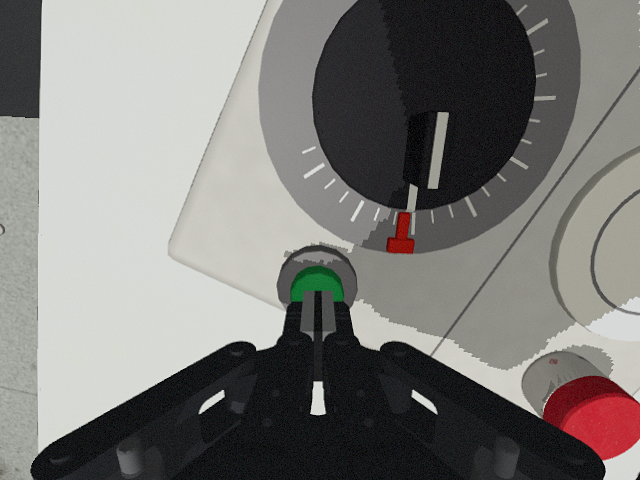

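View pics/s7.png

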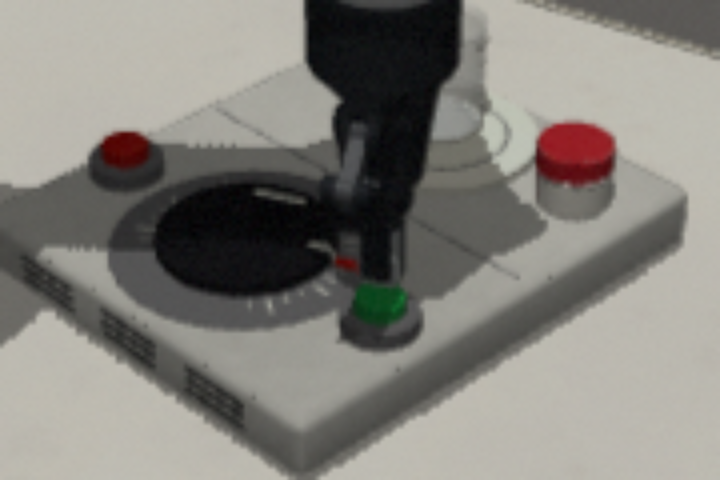

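Request:
move_arm(
  series="0 0 0.6 0 0 0 1; 0 0 1.2 0 0 0 1; 0 0 1.5 0 0 0 1; 0 0 1.8 0 0 0 1; 0 0 2 0 0 0 1; 0 0 2 0 0 0 1; 0 0 2 0 0 0 1",
)

```text
t: 10.05
eef_pos: [0.5047, -0.12, 0.0595]
tcp_rot: [180.0, -0.2, 104.9]
force: [-24.9, 12.3, 91.9]
grip_width: -0.0002
```

Request:
move_arm(
  series="0 0 -0.5 0 0 0 1; 0 0 -1.5 0 0 0 1; 0 0 -3 0 0 0 1; 0 0 -3 0 0 0 1; 0 0 -3 0 0 0 1",
)

```text
t: 10.55
eef_pos: [0.5048, -0.1199, 0.0896]
tcp_rot: [179.9, -0.2, 104.9]
force: [-0.2, 0.0, -0.6]
grip_width: 0.0003
```

```bash
python3 look.py 8 -78
python3 - <<'E'
from h import *
it=viewer.read_camera("scene"); cv2.imwrite("pics/s8f.png",it); cv2.imwrite("pics/s8.png",cv2.resize(it[200:320,220:400],None,fx=4,fy=4))
E
```

```text
10.55 [-22.8  29.9  41.3 115.1 -27.9  45.1  49.9] [ 0.50480984 -0.11986915  0.08964487] [179.94872925  -0.19638377 104.9426501 ] [-0.2  0.  -0.6]
disc [ 0.52461054 -0.01777629] 0.050092888356383765 94
{'n': 660, 'ang': np.float32(-78.59), 'off_mm': np.float64(0.92), 'range_mm': array([ 6.6, 37.3]), 'cen_ang': np.float64(-77.43)}
red ([392.6, 229.2], [379, 207, 26, 38, 613]) [ 0.5345 -0.0798  0.0615]
red ([573.3, 397.5], [526, 359, 94, 80, 5278]) [ 0.6826 -0.1554  0.0615]
green ([313.3, 277.0], [290, 257, 50, 45, 1531]) [ 0.5008 -0.1172  0.0615]
flag -78.63730190173025 -78.65949454192994 -84.5825357701012 -72.79143041624992 -78.68698309317557 0.05252420348966206 0.07442855595965643
```

View pics/w8.png

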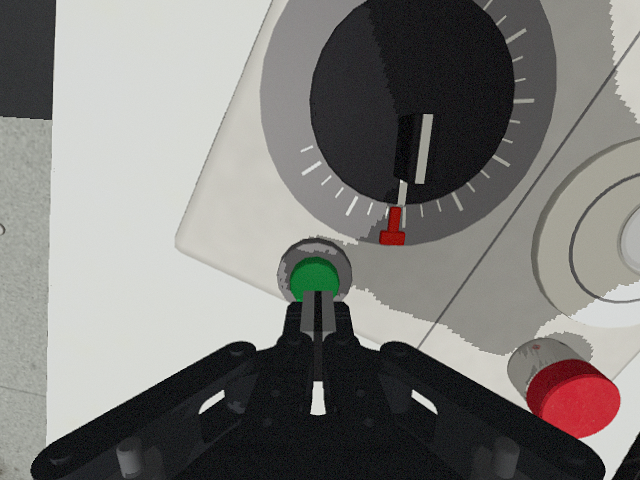

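View pics/s8.png

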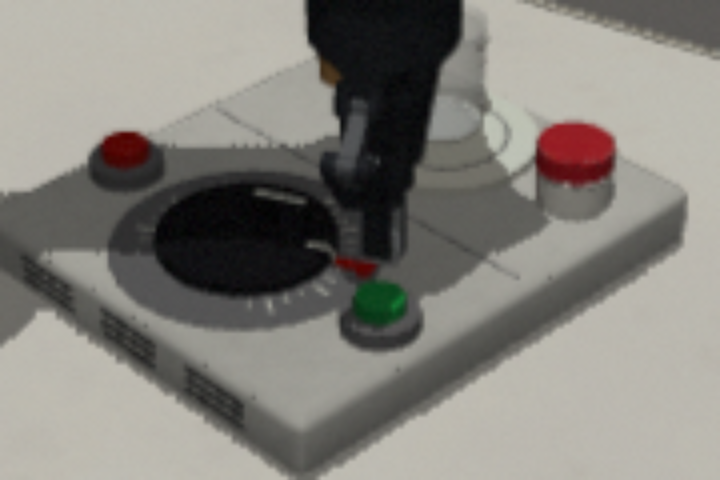

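```bash
python3 - <<'E'
from h import *; import pickle
obs=[]
for k,w in (("top0","top"),("scene0","scene"),("w1",None),("w5",None),("w6",None),("w8",None)):
    im=cv2.imread(f"pics/{k}.png")
    if w: c=cam(w)
    elif k=="w1": c=cam("wrist",pickle.load(open("w1.pkl","rb")))
    else: c=pickle.load(open(k+".pkl","rb"))[1]
    m=masks(im)['green']; h=cv2.cvtColor(im,cv2.COLOR_BGR2HSV)
    for b in blobs(m,50):
        uv=b[0]; K,d,R,t=c; n=cv2.undistortPoints(np.array([[uv]],float),K,d)[0,0]; D=R.T@np.r_[n,1]; D/=np.linalg.norm(D); Cc=-R.T@t; obs.append((k,Cc,D))
    x,y,ww,hh,_=b[1]; V=h[...,2][y:y+hh,x:x+ww]; 
    if k in("w5","w6","w1"): print(k,b); cv2.imwrite(f"pics/g_{k}.png",cv2.resize(im[y-15:y+hh+15,x-15:x+ww+15],None,fx=8,fy=8,interpolation=cv2.INTER_CUBIC))
def tri(L):
    A=sum(np.eye(3)-np.outer(D,D) for _,_,D in L); b=sum((np.eye(3)-np.outer(D,D))@C_ for _,C_,D in L); return np.linalg.solve(A,b)
import itertools
print(tri(obs).round(4))
for a,b in itertools.combinations(obs,2): print(a[0],b[0],tri([a,b]).round(4))
E
```

```text
w1 ([191.6, 206.6], [173, 189, 38, 36, 1014])
w5 ([202.9, 231.2], [185, 215, 37, 34, 950])
w6 ([220.4, 234.1], [203, 217, 36, 35, 937])
[ 0.5022 -0.1191  0.0622]
top0 scene0 [ 0.5029 -0.1191  0.062 ]
top0 w1 [ 0.5033 -0.1204  0.0611]
top0 w5 [ 0.5031 -0.1196  0.0636]
top0 w6 [ 0.5031 -0.1197  0.0637]
top0 w8 [ 0.5031 -0.1206  0.0536]
scene0 w1 [ 0.5017 -0.1191  0.0631]
scene0 w5 [ 0.5019 -0.1189  0.0625]
scene0 w6 [ 0.5019 -0.1189  0.0625]
scene0 w8 [ 0.5013 -0.1176  0.0618]
w1 w5 [ 0.5025 -0.1196  0.063 ]
w1 w6 [ 0.5024 -0.1195  0.0632]
w1 w8 [ 0.5008 -0.1163  0.0678]
w5 w6 [ 0.502  -0.12    0.0612]
w5 w8 [ 0.5012 -0.1203  0.0571]
w6 w8 [ 0.5012 -0.1206  0.0563]
```

View pics/g_w5.png

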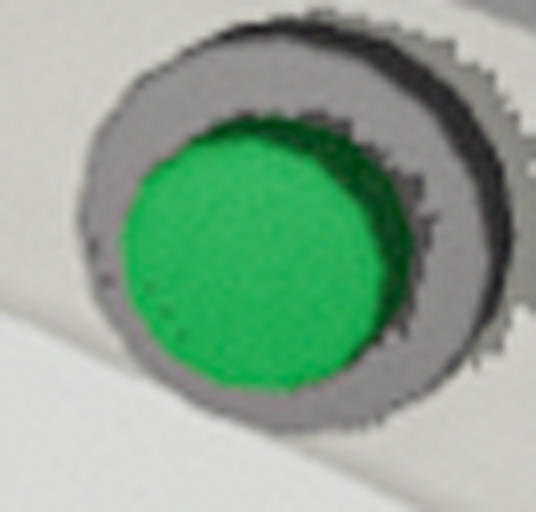

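Request:
move_arm(
  series="0 0 -4 0 0 0 1; 0 0 -8 0 0 0 1; 0 4 -9 0 0 0 1; 0 7.5 -9 0 0 0 1; 0 7.9 -9 0 0 0 1; 0 7.9 -9 0 0 0 1; 0 7.9 -9 0 0 0 1",
)

```text
t: 11.35
eef_pos: [0.5799, -0.1005, 0.1786]
tcp_rot: [-179.9, -0.2, 104.9]
force: [-0.2, -1.1, 0.4]
grip_width: 0.0002
```

```bash
python3 look.py 9 -78; python3 tip.py 9 | cut -c1-90 | head -14
python3 - <<'E'
from h import *
for n in("scene","top"):
    im=viewer.read_camera(n); cv2.imwrite(f"pics/{n}9.png",im); i0=cv2.imread(f"pics/{n}0.png")
    for k in("red","green"): print(n,k,[b[0] for b in blobs(masks(im)[k],25)],[b[0] for b in blobs(masks(i0)[k],25)])
E
```

```text
11.35 [-26.4  29.5  44.6 101.8 -24.1  58.8  42.2] [ 0.57991641 -0.10047164  0.17856346] [-179.91948368   -0.2125754   104.87378968] [-0.2 -1.1  0.4]
disc [ 0.52553622 -0.01766801] 0.050170249811968264 60
{'n': 287, 'ang': np.float32(-75.0), 'off_mm': np.float64(-1.14), 'range_mm': array([ 6.5, 37.6]), 'cen_ang': np.float64(-77.99)}
red ([275.5, 200.5], [267, 185, 18, 27, 290]) [ 0.5393 -0.08    0.0615]
red ([402.6, 318.5], [375, 292, 57, 55, 2359]) [ 0.6705 -0.1535  0.0615]
green ([220.0, 235.9], [203, 219, 36, 34, 939]) [ 0.5021 -0.1199  0.0615]
flag -78.58590674213725 -78.41321393105812 -84.38104170073288 -72.68946170819025 -78.53525170446156 0.053027817584720145 0.07442452342365642
39.0 white (np.float64(-78.13), np.float64(111.0)) red None
40.5 white (np.float64(-78.07), np.float64(116.0)) red None
42.0 white (np.float64(-78.04), np.float64(117.0)) red None
43.5 white (np.float64(-78.03), np.float64(114.0)) red None
45.0 white (np.float64(-78.01), np.float64(113.0)) red None
46.5 white (np.float64(-78.1), np.float64(108.0)) red None
48.0 white (np.float64(-78.06), np.float64(108.
[... 175 characters left out ...]
7.0)) red None
54.0 white (np.float64(-78.66), np.float64(111.0)) red (np.float64(-78.55), np.float64(117
55.5 white (np.float64(-78.38), np.float64(107.0)) red (np.float64(-78.6), np.float64(115.
57.0 white (np.float64(-78.52), np.float64(108.0)) red (np.float64(-78.59), np.float64(113
58.5 white (np.float64(-78.58), np.float64(108.0)) red (np.float64(-78.58), np.float64(118
scene red [[239.2, 136.4], [138.5, 156.0], [363.3, 237.7], [250.8, 235.6], [309.1, 266.0]] [[239.1, 136.3], [138.3, 155.9], [363.4, 237.7], [250.7, 236.9], [309.0, 265.9]]
scene green [[314.5, 275.3]] [[314.4, 275.2]]
top red [] [[349.5, 208.2], [246.5, 259.5], [321.2, 264.9]]
top green [[338.1, 280.5]] [[337.9, 280.4]]
```

View pics/w9.png

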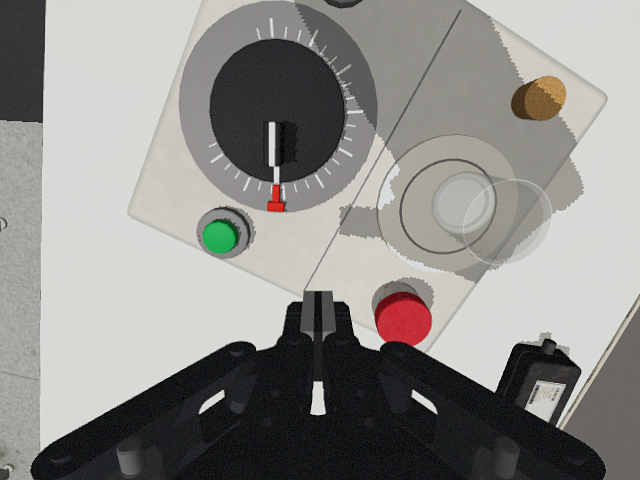

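View pics/scene9.png

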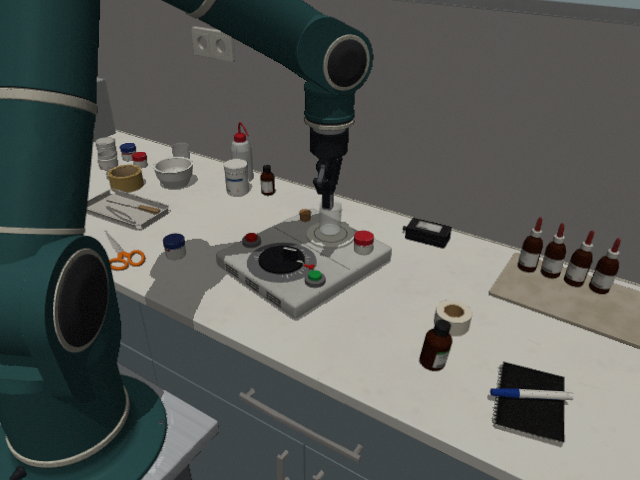

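```bash
python3 -c "
from bench import robot; print(robot.sign_off())"
```

```text
the job is handed in; nothing more can be done
None
```

The dial is set to the red flag and the green start button was pressed after that and came back up. I handed the job in at about 11.5 s; it reports no verdict.

- **Dial:** I pushed the fin clockwise with the shut fingers against its anticlockwise side only. In the last wrist picture the index points at about -78.1° and the flag at -78.6° (world angles), so the dial is about 0.5° short. The flag reads the same as before, to about 0.3°.
- **Start button:** I pressed it straight down. The button was stiffer or higher than I judged, so the force reached about 92 N at the end of that move. That is below the 120 N limit, but far above the 5 N the button needs, and I only read the force at the end, so I did not see its peak. At that force I take the button to have been fully down; I did not measure its travel. Afterwards its position in the scene and top pictures matched the start to within 0.2 px, so it is up again.
- **Everything else:** The red jar's position in the scene picture is unchanged. The beaker, cork, blue jar, amber bottle and roll look undisturbed by eye. In the scene picture the red stop button's colour blob sits 1.3 px higher than at the start. I put that down to the arm's shadow, since the arm was never near it. The top picture could not confirm this, because none of the red items registered in it.

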